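# Scan the raspberry tart's label in a pastry shop

### The job

Pick up the cordless scanner from its charging pad and scan the label next to the raspberry tart, and not the one next to the pink macaron: hold the scanner upright, window down, about 6 cm above the middle of that label, the long side of its head along the long side of the label, and keep it still for two seconds. Then stand the scanner upright in the middle of its charging pad again, set down rather than dropped, and let go of it.

Things in the scene. Friction and masses are not known exactly. Their poses are not given: they have to be found in the camera images.
- scanner: Cordless scanner, loose, 130 mm tall, 220 g, upright on its pad. Black head 44 (x) x 72 (y) x 40 mm high, red band at its foot; its underside is the window, looking down (-z). Above, up to 130 mm, a grey handle 28 (x) x 34 (y) mm: grip it from above with the fingers closing along x, about 95 mm above the underside. Origin: centre of the underside; z up; y along the head's long side.
- pad: Charging pad: fixed flat grey slab 100 (x) x 110 (y) x 12 mm high, no rim, with a blue rectangle 66 x 92 mm in the middle of its top. Origin: centre of its underside, on the counter; z up. The pad and three round gold cake boards (160 mm across, 8 mm thick, fixed) stand in a row in any order, about 185 mm apart; the board with a cream mousse cake has no label.
- tart_label (a point): Middle of the top face of the raspberry tart's label: white card 30 (x) x 58 (y) mm with black bars, lying flat, top 14 mm above the counter, fixed on the tart's gold board. y: along its long side; z up. The tart (fixed, brown crust, heap of red raspberries, 68 mm across, top 65 mm above the counter) has its middle 80 mm from the label's middle, towards the label's -x.
- macaron_label (a point): Middle of the top face of the pink macaron's label, not to be scanned: same card, axes and gold board as the tart's. The macaron (fixed, two pink shells, 68 mm across, top 70 mm above the counter) has its middle 80 mm from the label's middle, towards the label's -x.
Mind the look-alikes: they are no part of the job. Leave any orange or turquoise look-alike of the pad alone.

How it is judged:
By the outcome, as a careful person would: the job done as asked, in the order asked, and still so for the second after the job is handed in, with the robot touching nothing.
It also fails if it takes over 51 s, if anything falls off the work surface, if the arm or the gripper's body presses on something with over 40 N, if the wrist force passes 120 N, or if a joint passes its speed limit or range.

### The arm

A 7-joint arm with a two-finger parallel gripper is mounted at the origin on the work surface. World frame = base frame: x ahead of the robot, y to its left, z up, the work surface at z = 0. Lengths are in m, angles in rad, forces in N, time in s.
With the tool pointing down it reaches from about 0.425 to 0.875 m from the base axis. Payload 8.4 kg.
Tool frame: the origin (TCP) lies midway between the tips of the shut fingers; the grasp point (between the pads) lies 19 mm behind it (tcp_to_grasp is the distance from the TCP to the grasp point, in m); z points along the fingers, y is the line along which they close (so a half turn about z gives the same grasp; the last joint's range is limited). The gripper opens to 87 mm and grips with 3 to 60 N. Pads are 19 mm wide; open, the fingers measure 117 mm over their backs; the gripper's body (75 mm by 190 mm) begins 51 mm behind the grasp point.
Start: joints at [-1.308, 0.333, 0.04, 1.465, -0.013, 1.343, -0.059], TCP at [0.23, 0.608, 0.223] pointing down, gripper open.
Joint ranges: [-2.58, 2.58], [-0.38, 2.09], [-1.3, 1.39], [0.25, 2.4], [-1.5, 4.64], [0.08, 2.09], [-2.65, 2.65]. Speed limits (rad/s): [2.22, 2.22, 2.79, 2.79, 3.14, 3.14, 3.14].

### API

Orientations are given as a 3x3 rotation matrix whose columns are the frame's x, y, z axes.
In Python, from rig import * gives the robot as it stands.
- The arm moves only by the shell command python3 -m handwheel 'ROWS' [FORCE]. ROWS is JSON, a list of rows, each a list of 3 entries, a list of its own where there are three numbers: the shift along the tool's x, y, z in units of 30 mm (1.0 is 30 mm), then the turn, a rotation vector about the tool's x, y, z in rad, then the opening, from -1 (shut) to 1 (fully open). A call has 1 to 20 rows; each row is the pose to reach, as a shift and turn from the pose commanded when the call began, along the tool's axes at that moment; what a row does not reach only later rows make up. A row lasts 1/10 s, in which the tool goes at most 50 mm and 8.59 degrees, less where a joint would pass 70% of its speed; a pose out of reach is approached as far as the arm can. A call with a gripper value outside its range is refused whole. The fingers move at their own pace and stop on an object; FORCE is the grip in N (left out, the last holds). Time passes only in rows, so rows that repeat a pose let the fingers close. It gives the time, the measured TCP pose, the force, the opening and the grip force at its end, in the units of the state.
- observe(): the state, without advancing time (a new reading comes with each control period).
- camera(name): name is "scene" or "side" or "wrist"; returns the picture (384x512x3 uint8, blue, green, red); there is no depth.
- camera_model(name): a dict with "camera_matrix" (3x3 intrinsics, pixels), "rvec" (rotation vector, rad) and "tvec" (3), from world to camera coordinates, as OpenCV has them. Camera axes: x right, y down, z forward; pixel columns grow to the right and rows downward; lengths in m; the calibration is good to about 2 mm. The wrist camera is an equidistant fisheye: a pixel r from the principal point sees the ray r / f radians off the axis. A picture is of the moment at which its call begins: read the wrist's pose just before it. camera_model takes no time and is no camera call; for the wrist camera it gives the pose at the moment of the call.
- sign_off(): hands the job in; it is judged then, once.
Trained networks look in the newest picture that a camera, given by its name, has taken for a name from the list of things; names that differ only in an ending like _2 or _b are one class to them, and where a whole thing is asked for, a point or a joint stands for the part that bears it (a point fixed in the world has none). Each returns a list of dicts, best first, with "conf" (0 to 1); they miss things now and then, are a little off and sometimes report something else, mostly with a low value. They report only what shows in the picture. A call takes as long as a camera call. They do not tell look-alikes from the thing itself.
- look_for(camera, thing): "rect" ([centre column, centre row, width, height] in pixels, round what is visible of it).
- mark_of(camera, thing): "centre" ([column, row] in pixels: a listed point, or the origin of a listed thing).
The state is a dict: "time_s": time; "qpos": joint angles; "qd": joint speeds; "joint_efforts": joint torques, N m; "tcp_pos": TCP position; "tcp_rot": TCP orientation; "wrist_force": force on the tool from outside, world axes, zero at the start; "moment": the same for the moment, N m; "opening": finger opening in m; "finger_force": force on a finger pad.
Only numpy, scipy, OpenCV 4.12 (cv2) and the standard library are available. Lean on these libraries where they do the work, as an engineer would, in place of code of your own. Each camera call takes 0.05 s, during which the arm holds its last target. There are 200 camera calls.

## Working session

There is one attempt and no reset: what is moved stays moved. The work goes in short steps, Python scripts to look and compute and a shell command to move; the robot and the scene stay as the last step left them, time stands still between calls to the robot, and variables do not carry over. Pictures are saved under pics/ and viewed, at most 10 in all, crops included, and the job is handed in when it is done.

```bash
mkdir -p pics; ls
python3 - <<'E'
from rig import *
import cv2,numpy as np
s=observe();print(s['time_s'],s['tcp_pos'],np.round(s['tcp_rot'],3),s['opening'])
a=camera('scene');b=camera('side')
cv2.imwrite('pics/scene.png',a);cv2.imwrite('pics/side.png',b)
for c in('scene','side'):
  for t in('scanner','pad','tart_label','macaron_label'):
    print(c,t,[(np.round(d['centre'],1),round(d['conf'],2)) for d in mark_of(c,t)][:4])
E
```

```text
pics
0.0 [0.2299461  0.60746548 0.22166697] [[-0.935  0.354 -0.   ]
 [ 0.354  0.935 -0.002]
 [-0.    -0.002 -1.   ]] 0.08688192526724431
scene scanner [(array([235. , 216.8]), 0.68)]
scene pad [(array([238.6, 179.1]), 0.87), (array([234.6, 216.9]), 0.82), (array([140.4, 255.5]), 0.73)]
scene tart_label [(array([366. , 208.9]), 0.67)]
scene macaron_label [(array([164.9, 214.3]), 0.95)]
side scanner [(array([288.7, 209.7]), 0.62)]
side pad [(array([412.4, 249.2]), 0.86), (array([201.8, 244.6]), 0.69)]
side tart_label [(array([207. , 151.9]), 0.8)]
side macaron_label [(array([328.5, 255.5]), 0.89)]
```

View pics/scene.png

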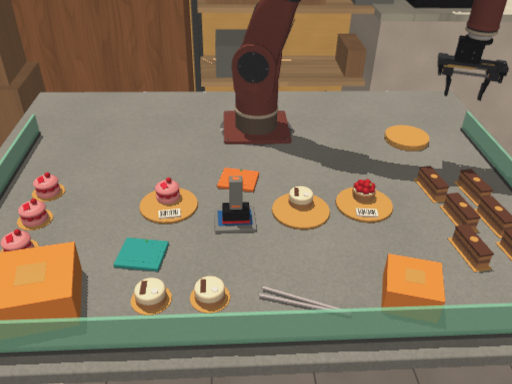

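View pics/side.png

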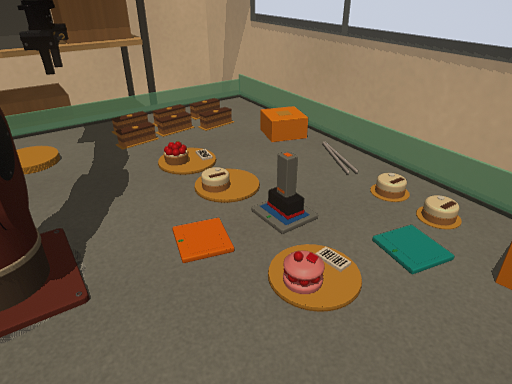

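The scene view shows these pad candidates: grey pad with scanner (235,217), orange look-alike (238,179) and turquoise look-alike (141,254). The labels are the tart's at (366,211), with red raspberries, and the pink macaron's at (169,213). I choose the grey pad and the (366,211) label.

```bash
cat > h.py <<'E'
from rig import *
import cv2,numpy as np
def ray(m,p):
    K=np.array(m['camera_matrix'],float).reshape(3,3);R=cv2.Rodrigues(np.array(m['rvec'],float))[0];t=np.array(m['tvec'],float).ravel()
    if m.get('fish'):
        v=(np.array(p)-K[:2,2])/[K[0,0],K[1,1]];th=np.linalg.norm(v);d=np.r_[v/max(th,1e-9)*np.sin(th),np.cos(th)]
    else: d=np.linalg.inv(K)@np.r_[p,1]
    return -R.T@t,R.T@d
def plane(m,p,z):
    c,d=ray(m,p);return (c+d*(z-c[2])/d[2])[:2]
def rectfit(m,mask,z):
    n,l,st,ce=cv2.connectedComponentsWithStats(mask.astype(np.uint8))
    ct,_=cv2.findContours(mask.astype(np.uint8),cv2.RETR_EXTERNAL,cv2.CHAIN_APPROX_NONE)
    k=max(ct,key=cv2.contourArea)[:,0,:]
    P=np.array([plane(m,q.astype(float),z) for q in k])
    r=cv2.minAreaRect((P*1000).astype(np.float32));return r,cv2.boxPoints(r)
E
python3 - <<'E'
from h import *
a=cv2.imread('pics/scene.png');b=cv2.imread('pics/side.png')
ms,md=camera_model('scene'),camera_model('side')
print('tart',plane(ms,[366,208.9],.014),plane(md,[207,151.9],.014))
print('scan',plane(ms,[235,216.8],.012),plane(md,[288.7,209.7],.012))
def white(im,c,r):
    m=np.zeros(im.shape[:2],np.uint8);x,y=c;sub=im[y-r:y+r,x-r:x+r].astype(int)
    m[y-r:y+r,x-r:x+r]=(sub.min(2)>150);return cv2.morphologyEx(m,cv2.MORPH_CLOSE,np.ones((5,5)))
for n,im,m,c in(('scene',a,ms,(367,212)),('side',b,md,(205,153)),('scene',a,ms,(169,213)),('side',b,md,(333,258))):
    print(n,rectfit(m,white(im,c,14 if n=='scene' else 16),.014)[0])
print('scene cam',ray(ms,[0,0])[0],'side cam',ray(md,[0,0])[0])
A=cv2.resize(a[165:240,195:275],None,fx=5,fy=5,interpolation=2);A2=cv2.resize(a[165:240,330:400],None,fx=5,fy=5,interpolation=2)
B=cv2.resize(b[140:235,245:325],None,fx=5,fy=5,interpolation=2)[:375*1]
B=cv2.resize(b[145:235,245:325],(333,375),interpolation=2)
cv2.imwrite('pics/crop1.png',np.hstack([A,A2])); cv2.imwrite('pics/crop2.png',cv2.resize(b[140:235,245:325],(505,600),interpolation=2))
E
```

```text
tart [0.5047754  0.27943542] [0.52947149 0.27633329]
scan [ 0.52667728 -0.08424249] [ 0.53684892 -0.09337917]
scene ((516.31640625, 277.6944274902344), (58.72631072998047, 31.371627807617188), 88.32101440429688)
side ((501.88409423828125, 253.1314697265625), (0.0, 0.0), 0.0)
scene ((506.1659240722656, -262.5639343261719), (33.487754821777344, 56.832820892333984), 7.914309024810791)
side ((501.1981201171875, -251.9025421142578), (27.49538230895996, 28.323389053344727), 1.7900036573410034)
scene cam [ 1.55427826 -0.10638139  0.8304628 ] side cam [ 0.09106717 -0.63579083  0.46071076]
```

View pics/crop1.png

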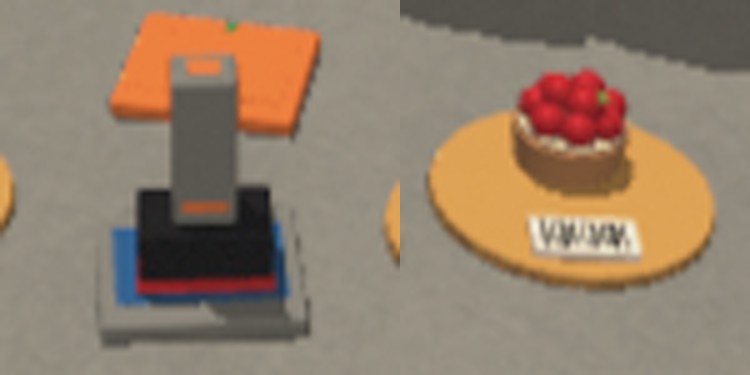

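View pics/crop2.png

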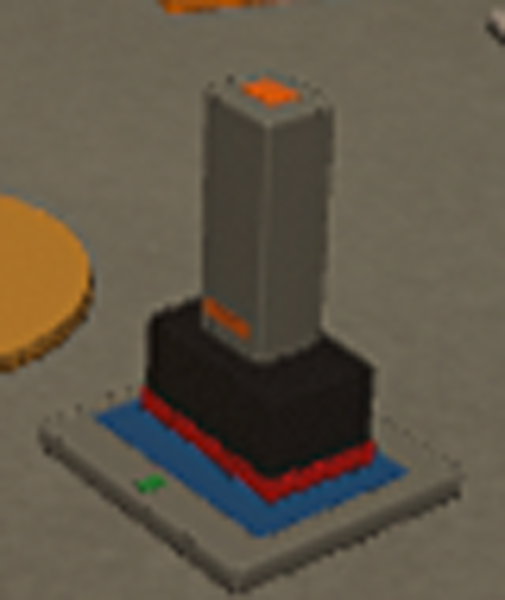

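The crops confirm the choice: scanner on the grey, blue-marked pad, and a raspberry tart with its label. The green pixel lies near pad edge in both. Now the corner positions.

Run:
```python
from h import *
ms,md=camera_model('scene'),camera_model('side')
S=lambda x,y,z:np.round(1000*plane(ms,[(x+.5)/5-.5+195,(y+.5)/5-.5+165],z),1)
D=lambda x,y,z:np.round(1000*plane(md,[(x+.5)/6.3125-.5+245,(y+.5)/6.3158-.5+140],z),1)
print('scene: red L,R',S(137,292,.012),S(277,290,.012),'blue fl fr bl',S(115,305,.012),S(288,293,.012),S(112,228,.012),'pad fl fr',S(98,330,.012),S(308,325,.012),'top',S(203,66,.142))
print('side: red l f r',D(143,403,.012),D(272,500,.012),D(375,458,.012),'blue l f r',D(95,415,.012),D(260,535,.012),D(408,470,.012),'pad',D(42,432,.012),D(238,575,.012),D(460,478,.012),'top',D(270,95,.142))
A=lambda x,y:np.round(1000*plane(ms,[(x-400+.5)/5-.5+330,(y+.5)/5-.5+165],.014),1)
print('label', [A(*p) for p in((526,215),(637,220),(641,258),(535,256))])
print({k:np.round(v,3) for k,v in camera_model('wrist').items() if not isinstance(v,str)})
```

```text
scene: red L,R [ 551.9 -119.2] [552.5 -45.1] blue fl fr bl [ 562.4 -130.7] [555.2 -39.4] [ 496.3 -132.7] pad fl fr [ 582.4 -139.4] [581.8 -30.3] top [531.9 -83.6]
side: red l f r [513.2 -46.1] [ 513.5 -119.8] [ 558.2 -119.2] blue l f r [494.6 -43.3] [ 497.9 -133.6] [ 562.7 -131.1] pad [473.1 -42.2] [ 478.6 -147.2] [ 574.  -144.6] top [531.4 -87.6]
label [array([498. , 249.4]), array([504.3, 310.7]), array([538., 304.]), array([534.6, 246.1])]
{'camera_matrix': array([[297.319,   0.   , 253.477],
       [  0.   , 297.319, 191.426],
       [  0.   ,   0.   ,   1.   ]]), 'rvec': array([-2.373, -1.639, -0.251]), 'tvec': array([-0.65 , -0.036,  0.391])}
```

```bash
python3 -m handwheel '[[[-12.3,-7.1,-1],[0,0,1.21],1],[[-12.3,-7.1,-1],[0,0,1.21],1],[[-12.3,-7.1,-1],[0,0,1.21],1],[[-12.3,-7.1,-1],[0,0,1.21],1],[[-12.3,-7.1,-1],[0,0,1.21],1],[[-12.3,-7.1,-1],[0,0,1.21],1],[[-12.3,-7.1,-1],[0,0,1.21],1],[[-12.3,-7.1,-1],[0,0,1.21],1],[[-12.3,-7.1,-1],[0,0,1.21],1],[[-12.3,-7.1,-1],[0,0,1.21],1],[[-12.3,-7.1,-1],[0,0,1.21],1],[[-12.3,-7.1,-1],[0,0,1.21],1],[[-12.3,-7.1,-1],[0,0,1.21],1]]'
python3 - <<'E'
from h import *
s=observe();print(s['time_s'],s['tcp_pos'],np.round(s['tcp_rot'],3),s['qpos'])
m=camera_model('wrist');w=camera('wrist');cv2.imwrite('pics/w1.png',w)
m['fish']=1
np.save('w1.npy',m,allow_pickle=True)
print('cam',ray(m,[0,0])[0],'axis',ray(m,[253.5,191.4])[1])
for t in('tart_label','macaron_label','scanner'):
  print(t,[(np.round(d['centre'],1),round(d['conf'],2),plane(m,d['centre'],.014)) for d in mark_of('wrist',t)][:3])
E
```

```text
time_s: 1.8
tcp_pos: [0.4989, 0.2794, 0.2524]
tcp_rot: [[-0.002, 1.0, -0.0], [1.0, 0.002, 0.0], [0.0, -0.0, -1.0]]
wrist_force: [0.1, 0.5, 0.5]
opening: 0.0869
finger_force: 0.0
1.8 [0.49887908 0.27943147 0.25240045] [[-0.002  1.    -0.   ]
 [ 1.     0.002  0.   ]
 [ 0.    -0.    -1.   ]] [-0.95054127  0.16082044  0.41219862  1.63412454 -0.0659907   1.36068397
 -0.52776153]
cam [0.49880057 0.36076342 0.41531427] axis [ 1.85247558e-04 -2.95842885e-01 -9.55236595e-01]
tart_label [(array([266.7, 165. ]), 0.55, array([0.51701233, 0.27464098]))]
macaron_label []
scanner []
```

View pics/w1.png

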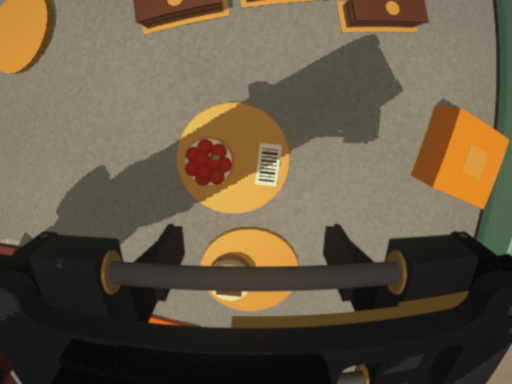

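The label shows at (268,165), with the tart to its left at (208,163). Next: fit the rectangle, and move over the scanner.

```bash
cat > lab.py <<'E'
from h import *
def label(img,m,c):
    g=img.astype(int);msk=np.zeros(img.shape[:2],np.uint8);x,y=c;r=28
    msk[y-r:y+r,x-r:x+r]=((g.min(2)>110)&(g.max(2)-g.min(2)<60))[y-r:y+r,x-r:x+r]
    msk=cv2.morphologyEx(msk,cv2.MORPH_CLOSE,np.ones((7,7)));return rectfit(m,msk,.014)
E
python3 - <<'E'
from lab import *
m=np.load('w1.npy',allow_pickle=True).item();w=cv2.imread('pics/w1.png')
r,b=label(w,m,(268,165));print(r,b)
g=w.astype(int);red=((g[...,2]>100)&(g[...,1]<50))[130:195,175:240];ys,xs=np.nonzero(red)
print('tart',plane(m,[175+(xs.min()+xs.max())/2,130+(ys.min()+ys.max())/2],.05))
E
python3 -m handwheel '[[[-12.15,1.1,0],[0,0,0],1],[[-12.15,1.1,0],[0,0,0],1],[[-12.15,1.1,0],[0,0,0],1],[[-12.15,1.1,0],[0,0,0],1],[[-12.15,1.1,0],[0,0,0],1],[[-12.15,1.1,0],[0,0,0],1],[[-12.15,1.1,0],[0,0,0],1],[[-12.15,1.1,0],[0,0,0],1],[[-12.15,1.1,0],[0,0,0],1],[[-12.15,1.1,0],[0,0,0],1],[[-12.15,1.1,0],[0,0,0],1]]'
python3 - <<'E'
from h import *
s=observe();print(s['time_s'],s['tcp_pos'],np.round(s['tcp_rot'],3),s['qpos'])
m=camera_model('wrist');w=camera('wrist');cv2.imwrite('pics/w2.png',w);cv2.imwrite('pics/w2c.png',cv2.resize(w[90:240,160:360],None,fx=4,fy=4,interpolation=2))
m['fish']=1
np.save('w2.npy',m,allow_pickle=True)
for t in('pad','scanner'):
  print(t,[(np.round(d['centre'],1),round(d['conf'],2),plane(m,d['centre'],.012)) for d in mark_of('wrist',t)][:3])
E
```

```text
((518.8164672851562, 275.0904846191406), (56.61599349975586, 29.60220718383789), 83.72815704345703) [[501.0114  248.5689 ]
 [530.43646 245.33495]
 [536.6215  301.61206]
 [507.19647 304.846  ]]
tart [0.44138565 0.28633303]
time_s: 3.1
tcp_pos: [0.5326, -0.0846, 0.2525]
tcp_rot: [[-0.002, 1.0, -0.0], [1.0, 0.002, 0.0], [0.0, -0.0, -1.0]]
wrist_force: [0.6, -0.1, 0.3]
opening: 0.0869
finger_force: 0.0
3.1 [ 0.53256559 -0.08461803  0.25245285] [[-0.002  1.    -0.   ]
 [ 1.     0.002  0.   ]
 [ 0.    -0.    -1.   ]] [-0.57606912  0.09192687  0.70429993  1.71970566 -0.06126491  1.3524246
  0.14100473]
pad [(array([325.6, 292.5]), 0.71, array([ 0.65540099, -0.30763707])), (array([122.2, 151.3]), 0.7, array([ 0.34012573, -0.067019  ]))]
scanner [(array([250.4, 159.8]), 0.71, array([ 0.52820952, -0.08248085]))]
```

View pics/w2c.png

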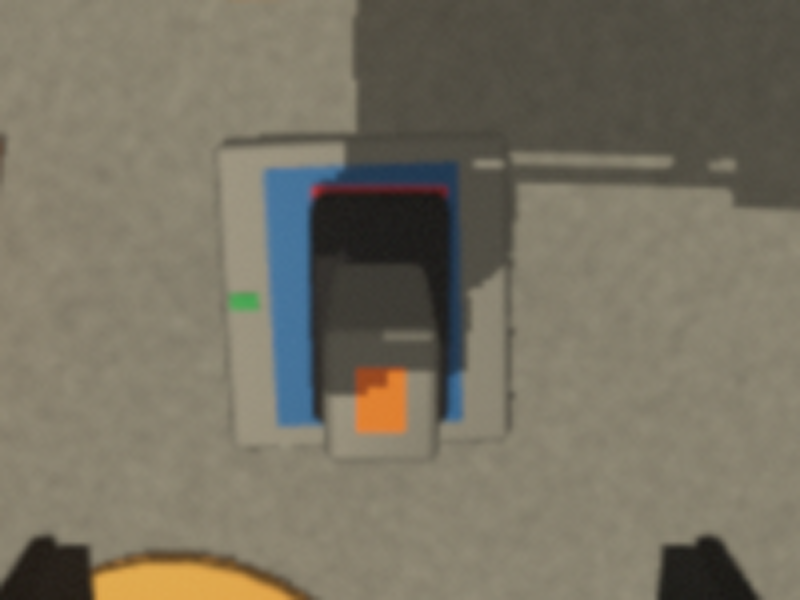

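Run:
```python
from h import *
m=np.load('w2.npy',allow_pickle=True).item()
S=lambda x,y,z:1000*plane(m,[(x+.5)/4-.5+160,(y+.5)/4-.5+90],z)
def rep(n,ps,z):
    P=np.array([S(*p,z) for p in ps]);print(n,np.round(P,1).tolist(),'mean',np.round(P.mean(0),1))
rep('blue',[(264,170),(460,163),(464,420),(279,427)],.012)
rep('pad',[(220,143),(507,135),(508,438),(238,445)],.012)
rep('red',[(311,190),(448,188)],.014)
rep('redbase',[(311,185),(448,185)],.012)
rep('headtop',[(316,193),(446,192),(315,420),(446,418)],.052)
rep('orange',[(357,367),(407,367),(407,433),(357,433)],.142)
rep('handletop bottom edge',[(331,460),(435,459)],.142)
```

```text
blue [[494.5, -43.9], [561.0, -41.5], [564.2, -132.9], [498.1, -135.6]] mean [529.5 -88.5]
pad [[479.6, -34.4], [576.9, -31.6], [580.2, -139.7], [483.1, -142.5]] mean [530.  -87.1]
red [[510.6, -50.7], [556.9, -49.9]] mean [533.8 -50.3]
redbase [[510.5, -49.2], [557.1, -49.1]] mean [533.8 -49.1]
headtop [[514.2, -47.1], [554.0, -46.7], [513.1, -120.1], [555.2, -119.4]] mean [534.1 -83.3]
orange [[528.1, -77.9], [540.0, -77.9], [540.2, -94.5], [528.1, -94.5]] mean [534.1 -86.2]
handletop bottom edge [[521.7, -101.5], [547.1, -101.1]] mean [ 534.4 -101.3]
```

```bash
python3 -m handwheel '[[[0,0.05,1.3],[0,0,0],1],[[0,0.05,2.6],[0,0,0],1],[[0,0.05,3.8],[0,0,0],1],[[0,0.05,4.8],[0,0,0],1],[[0,0.05,5.3],[0,0,0],1],[[0,0.05,5.48],[0,0,0],1],[[0,0.05,5.48],[0,0,0],1],[[0,0.05,5.48],[0,0,0],1],[[0,0.05,5.48],[0,0,0],-1],[[0,0.05,5.48],[0,0,0],-1],[[0,0.05,5.48],[0,0,0],-1],[[0,0.05,5.48],[0,0,0],-1],[[0,0.05,5.48],[0,0,0],-1],[[0,0.05,5.48],[0,0,0],-1],[[0,0.05,5.48],[0,0,0],-1],[[0,0.05,5.48],[0,0,0],-1]]' 30
```

```text
time_s: 4.85
tcp_pos: [0.5339, -0.0865, 0.0882]
tcp_rot: [[0.001, 1.0, -0.0], [1.0, -0.001, -0.0], [-0.0, -0.0, -1.0]]
wrist_force: [0.7, 0.0, 0.5]
opening: 0.0308
finger_force: 0.0
```

```bash
python3 -m handwheel '[[[0,0,0],[0,0,0],-1],[[0,0,0],[0,0,0],-1],[[0,0,0],[0,0,0],-1],[[0,0,0],[0,0,0],-1],[[0,0,0],[0,0,0],-1]]' 30; python3 -m handwheel '[[[0,0,-0.3],[0,0,0],-1],[[0,0,-0.8],[0,0,0],-1],[[0,0,-1.6],[0,0,0],-1],[[0,0,-2.6],[0,0,0],-1],[[0,0,-3.6],[0,0,0],-1],[[0,0,-4],[0,0,0],-1],[[0,0,-4],[0,0,0],-1],[[0,0,-4],[0,0,0],-1],[[0,0,-4],[0,0,0],-1]]'
python3 - <<'E'
from h import *
s=observe();print(s['time_s'],s['tcp_pos'])
m=camera_model('wrist');w=camera('wrist');m['fish']=1;np.save('w3.npy',m,allow_pickle=True)
cv2.imwrite('pics/w3.png',w);cv2.imwrite('pics/w3c.png',cv2.resize(w[90:290,150:350],None,fx=3,fy=3,interpolation=2))
E
```

```text
time_s: 5.35
tcp_pos: [0.5339, -0.0865, 0.0881]
tcp_rot: [[0.001, 1.0, -0.0], [1.0, -0.001, -0.0], [-0.0, -0.0, -1.0]]
wrist_force: [-0.1, -0.4, -0.7]
opening: 0.0278
finger_force: 30.0
time_s: 6.25
tcp_pos: [0.533, -0.0863, 0.2067]
tcp_rot: [[0.001, 1.0, -0.002], [1.0, -0.001, -0.0], [-0.0, -0.002, -1.0]]
wrist_force: [-0.7, -0.1, -2.0]
opening: 0.0282
finger_force: 30.0
6.25 [ 0.53303528 -0.08633793  0.20668885]
```

View pics/w3c.png

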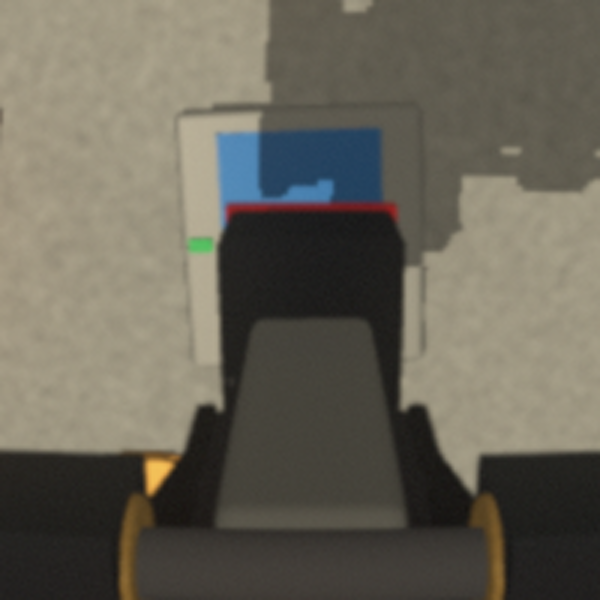

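The scanner is held and lifted upright; the red front edge of its head shows at crop (228–397,204), and the empty pad below it.

Run:
```python
from h import *
m=np.load('w3.npy',allow_pickle=True).item()
S=lambda x,y,z:np.round(1000*plane(m,[(x+.5)/3-.5+150,(y+.5)/3-.5+90],z),1)
for z in(.1265,.1305,.1345): print(z,S(228,204,z),S(397,204,z))
print('head top front',S(222,240,.1705),S(403,240,.1705))
print('blue top',S(217,134,.012),S(381,129,.012),'pad',S(178,112,.012),S(422,104,.012),S(195,362,.012),S(424,353,.012))
```

```text
0.1265 [509.7 -50.9] [556.6 -50.9]
0.1305 [510.1 -50.1] [556.3 -50.1]
0.1345 [510.5 -49.4] [555.9 -49.4]
head top front [512.4 -51. ] [554. -51.]
blue top [494.6 -43.7] [560.5 -41.8] pad [479.  -34.5] [576.9 -31.4] [ 482.3 -141.5] [ 580.9 -137.3]
```

```bash
python3 -m handwheel '[[[0.4,0,0],[0,0,0],-1],[[1.2,0,0],[0,0,0],-1],[[2.2,-0.1,0],[0,0,0.02],-1],[[3.3,-0.1,0],[0,0,0.03],-1],[[4.4,-0.2,0],[0,0,0.04],-1],[[5.5,-0.2,0],[0,0,0.05],-1],[[6.6,-0.3,0],[0,0,0.06],-1],[[7.7,-0.3,0],[0,0,0.07],-1],[[8.8,-0.4,0],[0,0,0.08],-1],[[9.8,-0.4,0],[0,0,0.09],-1],[[10.7,-0.45,0],[0,0,0.1],-1],[[11.4,-0.47,0.1],[0,0,0.11],-1],[[11.9,-0.47,0.4],[0,0,0.11],-1],[[12.05,-0.47,0.8],[0,0,0.11],-1],[[12.05,-0.47,1.3],[0,0,0.11],-1],[[12.05,-0.47,1.7],[0,0,0.11],-1],[[12.05,-0.47,1.89],[0,0,0.11],-1],[[12.05,-0.47,1.89],[0,0,0.11],-1],[[12.05,-0.47,1.89],[0,0,0.11],-1],[[12.05,-0.47,1.89],[0,0,0.11],-1]]'
python3 - <<'E'
from h import *
s=observe();print(s['time_s'],s['tcp_pos'])
m=camera_model('wrist');w=camera('wrist');m['fish']=1;np.save('w4.npy',m,allow_pickle=True)
cv2.imwrite('pics/w4.png',w);cv2.imwrite('pics/w4c.png',cv2.resize(w[90:290,150:350],None,fx=3,fy=3,interpolation=2))
E
```

```text
time_s: 8.3
tcp_pos: [0.5207, 0.275, 0.1522]
tcp_rot: [[0.111, 0.994, 0.001], [0.994, -0.111, 0.001], [0.001, 0.001, -1.0]]
wrist_force: [0.4, -0.2, -1.2]
opening: 0.0278
finger_force: 30.0
8.3 [0.52066345 0.27498937 0.15218158]
```

View pics/w4c.png

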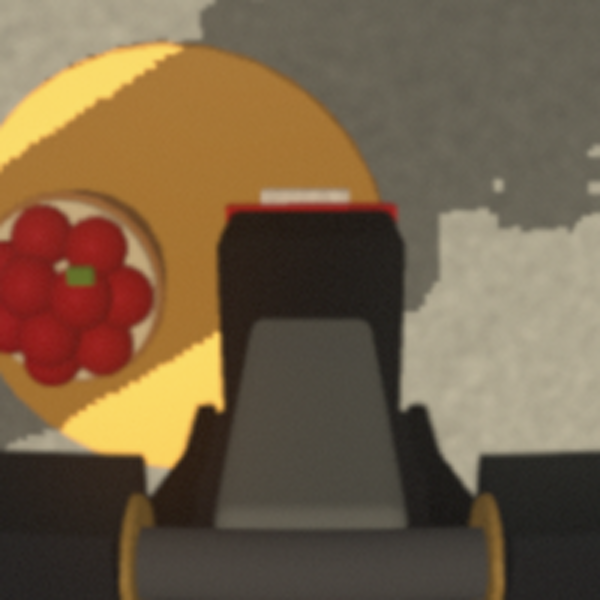

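The label's far edge peeks out at crop (261–350,190), parallel to the head. Check the centring.

Run:
```python
from h import *
m=np.load('w4.npy',allow_pickle=True).item()
S=lambda x,y,z:plane(m,[(x+.5)/3-.5+150,(y+.5)/3-.5+90],z)
a,b=S(260,189,.014),S(350,189,.014);u=np.array([.109,.994])
print(a,b,'label centre',(a+b)/2-.029*u)
a,b=S(228,204,.0765),S(397,204,.0765);print('scanner centre',(a+b)/2-.036*u)
```

```text
[0.50663482 0.30649885] [0.53721245 0.30306654] label centre [0.51876263 0.2759567 ]
scanner centre [0.52117107 0.27527884]
```

```bash
R='x'; python3 -m handwheel '[[[0.01,-0.07,0.07],[0,0,0],-1],[[0.01,-0.07,0.07],[0,0,0],-1],[[0.01,-0.07,0.07],[0,0,0],-1],[[0.01,-0.07,0.07],[0,0,0],-1],[[0.01,-0.07,0.07],[0,0,0],-1]]'; python3 -m handwheel '[[[0,0,0],[0,0,0],-1],[[0,0,0],[0,0,0],-1],[[0,0,0],[0,0,0],-1],[[0,0,0],[0,0,0],-1],[[0,0,0],[0,0,0],-1],[[0,0,0],[0,0,0],-1],[[0,0,0],[0,0,0],-1],[[0,0,0],[0,0,0],-1],[[0,0,0],[0,0,0],-1],[[0,0,0],[0,0,0],-1],[[0,0,0],[0,0,0],-1],[[0,0,0],[0,0,0],-1],[[0,0,0],[0,0,0],-1],[[0,0,0],[0,0,0],-1],[[0,0,0],[0,0,0],-1],[[0,0,0],[0,0,0],-1],[[0,0,0],[0,0,0],-1],[[0,0,0],[0,0,0],-1],[[0,0,0],[0,0,0],-1],[[0,0,0],[0,0,0],-1]]'; python3 -m handwheel '[[[0,0,0],[0,0,0],-1],[[0,0,0],[0,0,0],-1],[[0,0,0],[0,0,0],-1],[[0,0,0],[0,0,0],-1],[[0,0,0],[0,0,0],-1],[[0,0,0],[0,0,0],-1],[[0,0,0],[0,0,0],-1],[[0,0,0],[0,0,0],-1],[[0,0,0],[0,0,0],-1],[[0,0,0],[0,0,0],-1],[[0,0,0],[0,0,0],-1],[[0,0,0],[0,0,0],-1]]'
```

```text
time_s: 8.85
tcp_pos: [0.5182, 0.2756, 0.1494]
tcp_rot: [[0.111, 0.994, 0.0], [0.994, -0.111, 0.0], [0.0, 0.0, -1.0]]
wrist_force: [1.0, 0.4, -2.2]
opening: 0.0277
finger_force: 30.0
time_s: 10.85
tcp_pos: [0.5181, 0.2755, 0.1494]
tcp_rot: [[0.111, 0.994, -0.0], [0.994, -0.111, -0.0], [-0.0, -0.0, -1.0]]
wrist_force: [0.6, -0.3, -2.3]
opening: 0.0277
finger_force: 30.0
time_s: 12.05
tcp_pos: [0.5181, 0.2756, 0.1494]
tcp_rot: [[0.111, 0.994, 0.0], [0.994, -0.111, -0.0], [-0.0, 0.0, -1.0]]
wrist_force: [-0.2, -0.3, -1.5]
opening: 0.028
finger_force: 30.0
```

```bash
python3 -m handwheel '[[[0,0,-0.4],[0,0,0],-1],[[0,0,-1.1],[0,0,0],-1],[[-0.4,0,-1.7],[0,0,0],-1],[[-1.2,0.2,-2],[0,0,-0.01],-1],[[-2.2,0.3,-2],[0,0,-0.03],-1],[[-3.3,0.5,-2],[0,0,-0.05],-1],[[-4.4,0.7,-2],[0,0,-0.06],-1],[[-5.5,0.8,-2],[0,0,-0.08],-1],[[-6.6,0.9,-2],[0,0,-0.09],-1],[[-7.7,1.1,-2],[0,0,-0.1],-1],[[-8.8,1.3,-2],[0,0,-0.12],-1],[[-9.8,1.4,-2],[0,0,-0.13],-1],[[-10.7,1.5,-2],[0,0,-0.147],-1],[[-11.4,1.65,-2],[0,0,-0.147],-1],[[-11.85,1.72,-2],[0,0,-0.147],-1],[[-11.99,1.72,-2],[0,0,-0.147],-1],[[-11.99,1.72,-2],[0,0,-0.147],-1],[[-11.99,1.72,-2],[0,0,-0.147],-1],[[-11.99,1.72,-2],[0,0,-0.147],-1]]'
```

```text
time_s: 13.95
tcp_pos: [0.5297, -0.0864, 0.2095]
tcp_rot: [[-0.038, 0.999, 0.0], [0.999, 0.038, 0.0], [0.0, 0.0, -1.0]]
wrist_force: [-0.5, -1.1, -3.0]
opening: 0.0279
finger_force: 30.0
```

```bash
python3 -m handwheel '[[[0,0,0.4],[0,0,0],-1],[[0,0,1],[0,0,0],-1],[[0,0,1.8],[0,0,0],-1],[[0,0,2.6],[0,0,0],-1],[[0,0,3.2],[0,0,0],-1],[[0,0,3.5],[0,0,0],-1],[[0,0,3.7],[0,0,0],-1],[[0,0,3.7],[0,0,0],-1],[[0,0,3.7],[0,0,0],-1],[[0,0,3.7],[0,0,0],-1]]'
python3 - <<'E'
from h import *
m=camera_model('wrist');w=camera('wrist');m['fish']=1;np.save('w5.npy',m,allow_pickle=True)
cv2.imwrite('pics/w5.png',w);cv2.imwrite('pics/w5c.png',cv2.resize(w[90:290,150:350],None,fx=3,fy=3,interpolation=2))
E
```

```text
time_s: 14.95
tcp_pos: [0.5301, -0.0877, 0.0992]
tcp_rot: [[-0.036, 0.999, 0.001], [0.999, 0.036, 0.0], [0.0, 0.001, -1.0]]
wrist_force: [-1.1, 0.5, -1.5]
opening: 0.028
finger_force: 30.0
```

View pics/w5c.png

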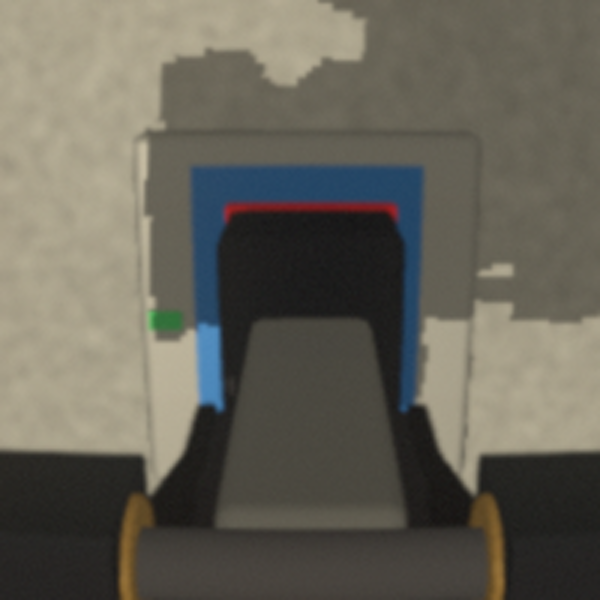

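```bash
python3 - <<'E'
from h import *
m=np.load('w5.npy',allow_pickle=True).item()
S=lambda x,y,z:plane(m,[(x+.5)/3-.5+150,(y+.5)/3-.5+90],z)
u=np.array([-.036,.999])
print('pad from blue',(S(191,166,.012)+S(424,166,.012))/2-.046*u,'pad from edge',(S(137,132,.012)+S(478,132,.012))/2-.055*u,'scanner',(S(225,204,.0232)+S(398,204,.0232))/2-.036*u)
E
python3 -m handwheel '[[[0,-0.03,0.1],[0,0,0],-1],[[0,-0.03,0.2],[0,0,0],-1],[[0,-0.03,0.25],[0,0,0],-1],[[0,-0.03,0.3],[0,0,0],-1],[[0,-0.03,0.3],[0,0,0],-1],[[0,-0.03,0.3],[0,0,0],-1]]'
```

```text
pad from blue [ 0.5291464  -0.08845364] pad from edge [ 0.52909777 -0.08739083] scanner [ 0.53024056 -0.08739222]
time_s: 15.6
tcp_pos: [0.5287, -0.0877, 0.0893]
tcp_rot: [[-0.036, 0.999, -0.0], [0.999, 0.036, -0.0], [-0.0, -0.0, -1.0]]
wrist_force: [0.3, 0.4, -2.3]
opening: 0.0279
finger_force: 30.0
```

```bash
python3 -m handwheel '[[[0,0,0.015],[0,0,0],-1],[[0,0,0.03],[0,0,0],-1],[[0,0,0.04],[0,0,0],-1],[[0,0,0.045],[0,0,0],-1],[[0,0,0.045],[0,0,0],-1],[[0,0,0.045],[0,0,0],-1]]'
```

```text
time_s: 16.2
tcp_pos: [0.5287, -0.0877, 0.0881]
tcp_rot: [[-0.036, 0.999, 0.0], [0.999, 0.036, 0.0], [0.0, 0.0, -1.0]]
wrist_force: [-1.0, -0.4, 1.6]
opening: 0.0279
finger_force: 30.0
```

```bash
python3 -m handwheel '[[[0,0,0],[0,0,0],-0.2],[[0,0,0],[0,0,0],0],[[0,0,0],[0,0,0],0.5],[[0,0,0],[0,0,0],1],[[0,0,0],[0,0,0],1],[[0,0,0],[0,0,0],1],[[0,0,0],[0,0,0],1],[[0,0,0],[0,0,0],1],[[0,0,-0.2],[0,0,0],1],[[0,0,-0.7],[0,0,0],1],[[0,0,-1.5],[0,0,0],1],[[0,0,-2.5],[0,0,0],1],[[0,0,-3.5],[0,0,0],1],[[0,0,-4.5],[0,0,0],1],[[0,0,-5.3],[0,0,0],1],[[0,0,-5.5],[0,0,0],1],[[0,0,-5.5],[0,0,0],1],[[0,0,-5.5],[0,0,0],1]]'
python3 - <<'E'
from h import *
m=camera_model('wrist');w=camera('wrist');m['fish']=1
cv2.imwrite('pics/w6c.png',cv2.resize(w[90:240,160:360],None,fx=4,fy=4,interpolation=2))
E
```

```text
time_s: 18.0
tcp_pos: [0.5282, -0.0876, 0.2525]
tcp_rot: [[-0.036, 0.999, -0.001], [0.999, 0.036, 0.0], [0.0, -0.001, -1.0]]
wrist_force: [-0.9, -0.4, -0.4]
opening: 0.087
finger_force: 0.0
```

View pics/w6c.png

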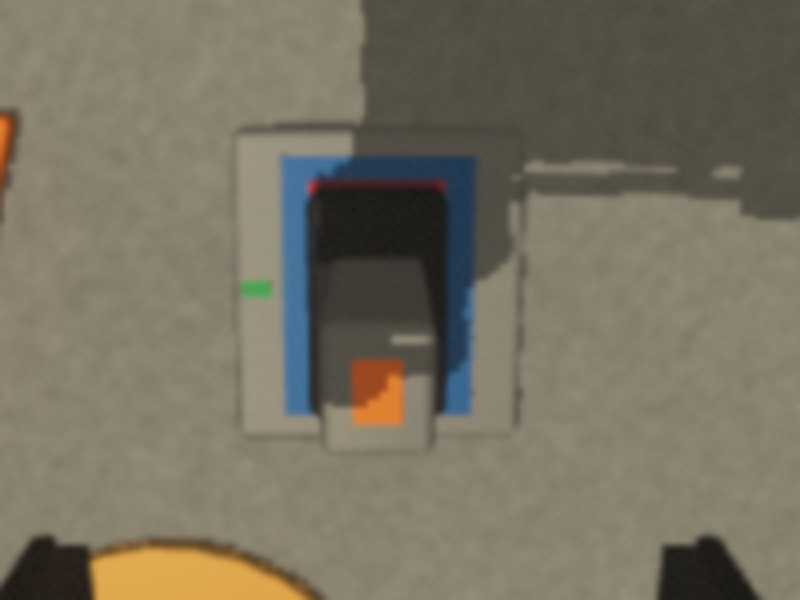

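The scanner (head at crop 309–446) stands upright, centred on the blue rectangle (282–474), and the gripper is clear of it.

```bash
python3 -c "
from rig import *
print(sign_off())"
```

```text
the job is handed in; nothing more can be done
None
```

The raspberry tart's label was scanned: the scanner was held still about 6 cm above it for about three seconds. It now stands upright in the middle of its charging pad, released, and the job was handed in at about 18 s.

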